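Press the guide bushing home in a breathing-apparatus pressure reducer

ROBOT

A 7-joint arm with a two-finger parallel gripper is mounted at the origin on the work surface. World frame = base frame: x ahead of the robot, y to its left, z up, the work surface at z = 0. Lengths are in m, angles in rad, forces in N, time in s.
With the tool pointing down it reaches from about 0.425 to 0.875 m from the base axis. Payload 4.7 kg.
Tool frame: the origin (TCP) lies on the centre line of the jaws, within the pads' length; the fingertips stand ahead of it and the grasp point (between the pads) lies 2 mm behind it (nose_length is the z of the fingertips in the tool frame, in m); z points along the fingers, y is the line along which they close (so a half turn about z gives the same grasp; the last joint's range is limited). The gripper opens to 87 mm and grips with 3 to 60 N. Pads are 19 mm wide; open, the fingers measure 117 mm over their backs; the gripper's body (75 mm by 190 mm) begins 51 mm behind the grasp point.
Start: joints at [-1.165, 0.321, -0.07, 1.45, 0.023, 1.371, -0.057], TCP at [0.248, 0.601, 0.24] pointing down, gripper open.
Joint ranges: [-2.86, 2.86], [-0.3, 2.09], [-1.38, 1.24], [0.06, 2.45], [-1.56, 4.7], [0.09, 2.05], [-2.69, 2.69]. Speed limits (rad/s): [2.57, 2.57, 3.14, 3.14, 3.14, 3.14, 3.14].

INTERFACE

Orientations are given as a rotation vector (axis times angle).
In Python, from bench import * gives the robot as it stands.
- The arm moves only by the tool send_rows, never from a script. Its arguments are lists of equal length, an entry for each row: "xyz": the shift along the tool's x, y, z in mm, a list of three; "dr": the turn, a rotation vector about the tool's x, y, z in rad, a list of three. A call has exactly 10 rows; each row is the pose to reach, as a shift and turn from the pose commanded when the call began, along the tool's axes at that moment; what a row does not reach only later rows make up. A row lasts 1/12 s, in which the tool goes at most 41.7 mm and 7.16 degrees, less where a joint would pass 70% of its speed; a pose out of reach is approached as far as the arm can. A call with a gripper value outside its range is refused whole. "jaw" is the finger opening in mm, from 0 to 87, set as the call begins (left out, the last holds). The fingers move at their own pace and stop on an object; "grip_force" is the grip in N (left out, the last holds). Time passes only in rows, so rows that repeat a pose let the fingers close, or fill a call up. It gives the time, the measured TCP pose, the force, the opening and the grip force at its end, in the units of the state.
- get_state(): the state, without advancing time (a new reading comes with each control period).
- get_image(name): name is "scene" or "side" or "wrist"; returns the picture (420x560x3 uint8, red, green, blue); there is no depth.
- calibration(name): a dict with "vfov" (degrees; the focal length in pixels is half the picture's height over the tangent of half this angle, whatever the lens; pixels are square), "cx", "cy" (the principal point, pixels), "k1" (the pictures are not rectified: a ray, as slopes to the right and down, at radius r is drawn at 1 + k1 r^2 times it, then the intrinsics apply), "rvec" (rotation vector, rad) and "tvec" (3), from world to camera coordinates, as OpenCV has them; the wrist camera has in their place "hand_eye" (4x4, takes a point from camera to tool coordinates, whose origin is the TCP and whose axes are the flange's). Camera axes: x right, y down, z forward; pixel columns grow to the right and rows downward; lengths in m; the calibration is good to about 2 mm. A picture is of the moment at which its call begins: read the wrist's pose just before it. calibration takes no time and is no camera call.
- close_job(): hands the job in; it is judged then, once.
The state is a dict: "time": time; "joint_positions": joint angles; "qd": joint speeds; "joint_torque": joint torques, N m; "position": TCP position; "tool_rot": TCP orientation; "ft_force": force on the tool from outside, world axes, zero at the start; "torque": the same for the moment, N m; "grip_width": opening from 0.0 (shut) to 1.0 (fully open); "grip_force": force on a finger pad.
Only numpy, scipy, OpenCV 4.12 (cv2) and the standard library are available. Lean on these libraries where they do the work, as an engineer would, in place of code of your own. Each camera call takes 0.05 s, during which the arm holds its last target. There are 200 camera calls.

TASK

Take the bronze bushing with the tall round head from the parts rack, start its sleeve in the bore of the aluminium reducer block and press it home until its shoulder sits fully down, flush on the block's face, then let go. Press firmly but under control: the block rides on a sprung cradle, which must never be pushed down to the bottom of its travel. Leave the other two parts in the rack.

Things in the scene. Friction and masses are not known exactly. Their poses are not given: they have to be found in the camera images.
- bushing_center (a point): The bronze bushing to fit, about 150 g, 57 mm tall, upright in the rack, sleeve down: sleeve 28 mm long, 24 mm across, then a flange 40 mm across and 5 mm thick, then a plain round head 28 mm across and 24 mm tall, to grip it by; no other part has a tall round head. This point is its centre, half-way up, 4.5 mm below the flange's top face. z: along its axis to the head.
- bushing_shoulder (a point): On the bushing's axis at the underside of its flange: the shoulder that must come down flush on the block's face. 28 mm above the foot, 0.5 mm below the bushing's centre. The lowest 12 mm of the sleeve taper to 21.5 mm across at the foot. Fingertips may bear on the 6 mm lip of the flange, round the head, when pressing.
- bore (a point): Centre of the bore's mouth on the block's flat top face, about 101 mm above the table; z up. Aluminium block 110 x 76 x 45 mm, bore 25 mm across, right through. A sprung steel ring inside, 10 mm down, grips the sleeve: it goes in freely for about 11 mm, then needs a growing push, 8 to 16 N (varies), to slide home, and stays where left. Only once the shoulder has bottomed does the force rise further.
- block (a joint): How far the block is pushed down in its sprung cradle (m): 0 at rest, growing downward, stop at 0.024. The soft spring yields from about 2 N, so the block sinks by 5 to 14 mm while the sleeve slides in: how far depends on the force, and it rises again when let go. A press of 17 to 20 N seats the bushing (11 to 17 mm down); 0.022 (24 N) counts as bottomed and spoils the job.
- cradle: The cradle, a grey foot 160 x 120 mm fixed to the bench; origin at the centre of its underside, on the table, the bore above it. Placed and turned differently each time, to the robot's left or right.
- rack: Grey rack block, 75 x 250 mm and 40 mm high, fixed, with three upright holes in a row along its y axis, 80 mm apart, the middle one at its centre; origin at the centre of its underside. The three parts stand in the holes in any order, their flanges on its top face.
- plug_center (a point): A hex plug in the rack, not wanted: same sleeve and flange, but a low six-sided head 26 mm across flats, 11 mm tall. Point on its axis half-way up.
- cap_center (a point): A low cap in the rack, not wanted: same sleeve and flange, but a flat round head 34 mm across and only 6 mm tall. Point on its axis half-way up.
Mind the look-alikes: they are no part of the job. Leave any green or pink look-alike of the part that bears bushing_center alone.

How it is judged:
By the outcome, as a careful person would: the job done as asked, in the order asked, and still so for the second after the job is handed in, with the robot touching nothing.
It also fails if it takes over 51 s, if anything falls off the work surface, if the arm or the gripper's body presses on something with over 40 N, if the wrist force passes 120 N, or if a joint passes its speed limit or range.

## Working session

There is one attempt and no reset: what is moved stays moved. The work goes in short steps, Python scripts to look and compute and a tool call to move; the robot and the scene stay as the last step left them, time stands still between calls to the robot, and variables do not carry over. Pictures are saved under pics/ and viewed, at most 13 in all, crops included, and the job is handed in when it is done.

Besides the shell and the picture viewer there is one more tool, called after "Call:" as name(argument=value, ...) on one line, values as JSON. send_rows: Moves the arm, as the interface text tells. Its arguments: {"type":"object","properties":{"xyz":{"type":"array"},"dr":{"type":"array"},"jaw":{"type":"number"},"grip_force":{"type":"number"}},"required":["xyz","dr"]}

```bash
mkdir -p pics; ls; python3 - <<'E'
from bench import *
import cv2,numpy as np
s=get_state();print({k:np.round(v,4).tolist() for k,v in s.items()})
ims=[]
for n in("scene","side"):
    im=get_image(n);cv2.imwrite(f"pics/{n}0.png",im[:,:,::-1]);print(n,calibration(n))
print(calibration("wrist"))
cv2.imwrite("pics/wrist0.png",get_image("wrist")[:,:,::-1])
a=[cv2.imread(f"pics/{n}0.png") for n in("scene","side")]
cv2.imwrite("pics/both0.png",np.vstack(a)[:, :] if 0 else a[0])
E
```

```text
pics
{'time': 0.0, 'joint_positions': [-1.1649, 0.3218, -0.0701, 1.4517, 0.0226, 1.3708, -0.0569], 'qd': [0.001, 0.0011, -0.0005, -0.0008, -0.001, -0.0007, 0.0014], 'joint_torque': [0.0004, -49.1295, -0.4037, -31.2528, -0.064, 0.0439, 0.0002], 'position': [0.248, 0.6003, 0.2385], 'tool_rot': [-0.6114, -3.0812, 0.0029], 'ft_force': [-0.3287, 0.1403, -0.5545], 'torque': [-0.0019, -0.0568, -0.0284], 'grip_force': 0.0, 'grip_width': 0.9979}
scene {'vfov': 43.662718229709625, 'cx': 283.66162378609744, 'cy': 206.49654176740594, 'k1': -0.10349467116464209, 'rvec': array([ 2.28233063,  0.74268766, -0.29539799]), 'tvec': array([-0.45450265, -0.16474592,  1.39022718])}
side {'vfov': 46.33514954213113, 'cx': 273.8014762150768, 'cy': 207.1572980618848, 'k1': 0.062086822551547564, 'rvec': array([ 2.19663769, -0.63540565,  0.30579488]), 'tvec': array([-0.45190384,  0.25337895,  0.98159264])}
{'vfov': 68.16420934040065, 'cx': 276.22581279413396, 'cy': 209.4253844677457, 'k1': -0.06435513117171368, 'hand_eye': array([[ 4.32706290e-04, -9.53924672e-01, -3.00045885e-01,
         8.35403205e-02],
       [ 9.99999814e-01,  2.84026716e-04,  5.39137931e-04,
         9.07235502e-04],
       [-4.29075927e-04, -3.00046063e-01,  9.53924618e-01,
        -1.45096101e-01],
       [ 0.00000000e+00,  0.00000000e+00,  0.00000000e+00,
         1.00000000e+00]])}
```

View pics/scene0.png

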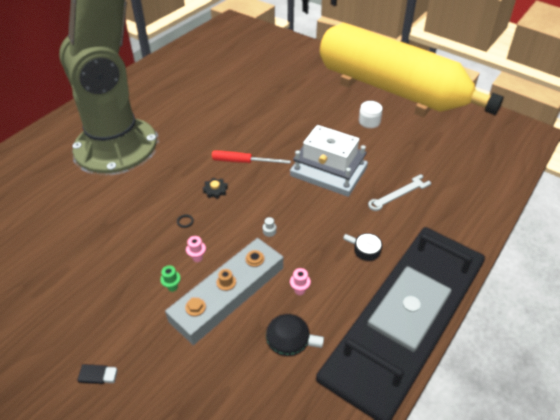

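View pics/side0.png

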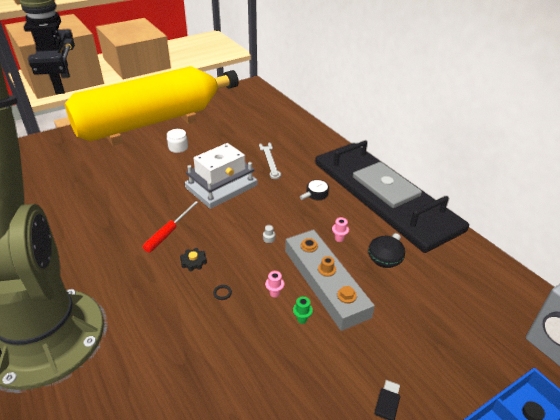

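Candidates, as scene pixels: rack parts at (226,280), (255,258) and (196,306); green look-alike (170,277); pink look-alikes (195,247) and (300,281). The middle rack part (226,280) looks like the one with the tall round head. I'll check it in a close crop.

```bash
cat > h.py <<'E'
import bench, cv2, numpy as np
from bench import *
from scipy.spatial.transform import Rotation as R
def K(c):
    f=210/np.tan(np.radians(c["vfov"]/2)); return f
def ray(name,uv,st=None):
    """origin, unit direction in world for pixel"""
    c=calibration(name);f=K(c)
    d=np.array([(uv[0]-c["cx"])/f,(uv[1]-c["cy"])/f]);u=d.copy()
    for _ in range(30): u=d/(1+c["k1"]*(u@u))
    v=np.array([u[0],u[1],1.])
    if name=="wrist":
        T=np.eye(4);T[:3,:3]=R.from_rotvec(st["tool_rot"]).as_matrix();T[:3,3]=st["position"]
        T=T@c["hand_eye"];o=T[:3,3];v=T[:3,:3]@v
    else:
        M=R.from_rotvec(c["rvec"]).as_matrix();o=-M.T@c["tvec"];v=M.T@v
    return o,v/np.linalg.norm(v)
def plane(name,uv,z,st=None):
    o,v=ray(name,uv,st);return o+v*(z-o[2])/v[2]
def meet(r1,r2):
    A=np.array([r1[1],-r2[1]]).T;t=np.linalg.lstsq(A,r2[0]-r1[0],rcond=None)[0]
    p,q=r1[0]+t[0]*r1[1],r2[0]+t[1]*r2[1];return (p+q)/2,np.linalg.norm(p-q)
def project(name,p,st=None):
    c=calibration(name);f=K(c)
    if name=="wrist":
        T=np.eye(4);T[:3,:3]=R.from_rotvec(st["tool_rot"]).as_matrix();T[:3,3]=st["position"]
        T=np.linalg.inv(T@c["hand_eye"]);x=T[:3,:3]@p+T[:3,3]
    else: x=R.from_rotvec(c["rvec"]).as_matrix()@p+c["tvec"]
    u=x[:2]/x[2];u=u*(1+c["k1"]*(u@u));return u*f+[c["cx"],c["cy"]]
def blobs(im,lo,hi,amin=60):
    m=cv2.inRange(cv2.cvtColor(im,cv2.COLOR_RGB2HSV),np.array(lo),np.array(hi))
    n,l,s,c=cv2.connectedComponentsWithStats(m)
    return m,l,[(i,s[i].tolist(),c[i]) for i in range(1,n) if s[i,4]>=amin]
E
python3 - <<'E'
from h import *
print([n for n in dir(bench) if not n.startswith('__')], getattr(bench,'nose_length',None))
for n in("scene","side"):
    im=cv2.imread(f"pics/{n}0.png")[:,:,::-1].copy()
    for b in blobs(im,(5,120,90),(18,255,255),60)[2]: print(n,b[1],b[2].round(1),plane(n,b[2],.04).round(3))
a=cv2.imread("pics/scene0.png")[235:345,160:310];b=cv2.imread("pics/side0.png")[225:335,250:400]
c=cv2.imread("pics/scene0.png")[120:195,280:380];d=cv2.imread("pics/side0.png")[140:215,170:270]
r=lambda x:cv2.resize(x,(400,290),interpolation=cv2.INTER_CUBIC)
cv2.imwrite("pics/crop1.png",np.vstack([np.hstack([r(a),r(b)]),np.hstack([r(c),r(d)])]))
E
```

```text
['MotionError', 'calibration', 'close_job', 'get_image', 'get_state', 'nose_length'] 0.017
scene [509, 0, 51, 24, 128] [529.1   8.8] [0.665 1.426 0.04 ]
scene [0, 11, 560, 409, 129666] [230.7 229.8] [ 0.472 -0.071  0.04 ]
scene [247, 251, 16, 15, 141] [254.6 258.9] [ 0.563 -0.103  0.04 ]
scene [218, 270, 17, 20, 229] [225.8 280.7] [ 0.55 -0.18  0.04]
scene [187, 299, 18, 16, 233] [195.2 306.7] [ 0.542 -0.261  0.04 ]
side [58, 14, 113, 79, 5463] [113.4  50.6] [0.549 1.197 0.04 ]
side [5, 21, 53, 78, 1460] [28.  58.8] [0.251 1.275 0.04 ]
side [0, 76, 560, 344, 109250] [260.1 284.1] [ 0.41  -0.144  0.04 ]
side [301, 238, 17, 14, 149] [308.8 245.3] [ 0.564 -0.104  0.04 ]
side [318, 256, 18, 20, 248] [326.8 266.6] [ 0.559 -0.178  0.04 ]
side [338, 286, 19, 17, 248] [346.7 294.3] [ 0.547 -0.262  0.04 ]
side [216, 288, 13, 9, 83] [222.1 292. ] [ 0.332 -0.12   0.04 ]
```

View pics/crop1.png

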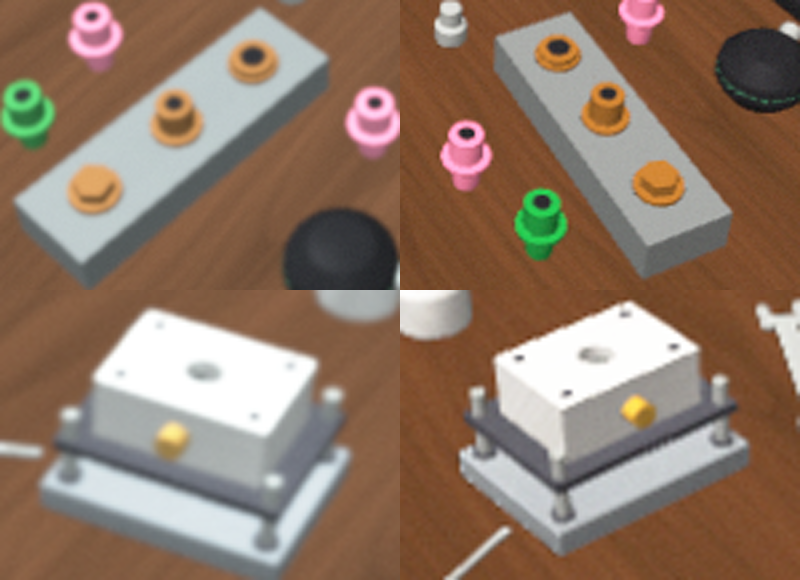

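The crop shows that the middle part has the tall round head: scene (225,274), side (327,260). The hex plug and flat cap are its neighbours. The bore mouth is at scene (331,141), side (219,156). Next I triangulate both.

```bash
python3 - <<'E'
from h import *
for nm,a,b,z in(("top",(225.25,274.1),(327.2,260.3),.069),("bore",(331,140.7),(219,156.3),.101)):
    p,g=meet(ray("scene",a),ray("side",b));print(nm,p.round(4),round(g,4),plane("scene",a,z).round(4),plane("side",b,z).round(4))
s=get_state();M=R.from_rotvec(s["tool_rot"]).as_matrix();print(M.round(3),s["time"])
print(np.degrees(np.arctan2(-.103+.261,.563-.542)))
E
```

```text
top [ 0.5539 -0.1825  0.0669] 0.0011 [ 0.5548 -0.183   0.069 ] [ 0.5524 -0.1848  0.069 ]
bore [0.5208 0.2477 0.0991] 0.0017 [0.5214 0.2469 0.101 ] [0.5193 0.2437 0.101 ]
[[-0.924  0.382 -0.001]
 [ 0.382  0.924 -0.001]
 [-0.    -0.002 -1.   ]] 0.15
82.42911109916575
```

Call:
send_rows(xyz=[[-25,-14,2],[-60,-34,4],[-98,-56,6],[-136,-78,8],[-174,-99,10],[-212,-121,12],[-250,-143,14],[-288,-165,16],[-325,-186,18],[-350,-200,20]], dr=[[0,0,0.05],[0,0,0.12],[0,0,0.2],[0,0,0.28],[0,0,0.36],[0,0,0.44],[0,0,0.52],[0,0,0.6],[0,0,0.67],[0,0,0.7]], jaw=56)

```text
time: 0.98
position: [0.4954, 0.2813, 0.2197]
tool_rot: [-1.635, -2.682, -0.001]
ft_force: [0.2, 0.3, -0.2]
grip_width: 0.644
grip_force: 0.0
```

```bash
cat > bore.py <<'E'
from h import *
import sys
s=get_state();im=get_image("wrist");cv2.imwrite(f"pics/{sys.argv[1]}.png",im[:,:,::-1])
print(s["time"],s["position"].round(4) if hasattr(s["position"],'round') else s["position"],np.linalg.norm(s["qd"]))
print("pred bore",project("wrist",np.array([.5208,.2465,.101]),s))
E
python3 bore.py w1
```

```text
0.9833 [0.4954 0.2813 0.2197] 0.9487101236987401
pred bore [282.8463169  254.07989462]
```

View pics/w1.png

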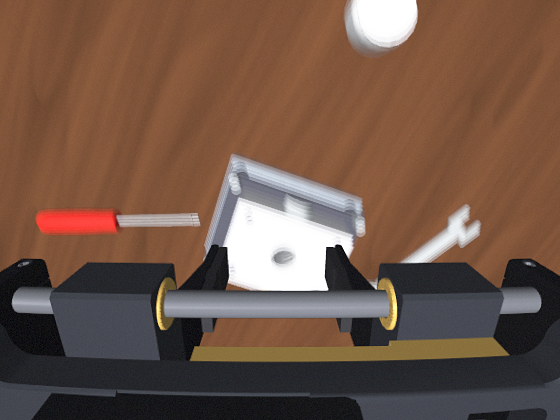

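The wrist view shows the bore at (283,257), close to the prediction (283,254), but blurred because the arm was still moving. I'll retake it now that it has settled.

```bash
python3 - <<'E'
from h import *
for i in range(4): get_image("wrist")
s=get_state();im=get_image("wrist");print(s["time"],np.linalg.norm(s["qd"]),np.round(s["position"],4))
cv2.imwrite("pics/w2.png",im[:,:,::-1])
u=project("wrist",np.array([.5208,.2465,.101]),s);print(u)
x0,y0=int(u[0])-45,int(u[1])-35
cv2.imwrite("pics/w2c.png",cv2.resize(im[y0:y0+70,x0:x0+90,::-1],(720,560),interpolation=cv2.INTER_CUBIC));print(x0,y0)
# inner edge of bore mouth: hole darker than face
g=cv2.cvtColor(im,cv2.COLOR_RGB2GRAY);print(g[y0+10:y0+60:3,x0+20:x0+70:3])
E
```

```text
1.2333 0.03751692920078477 [0.4942 0.2835 0.2194]
[282.84868618 256.69827878]
237 221
[[255 255 255 255 255 255 255 255 255 255 255 255 255 255 255 255 255]
 [255 255 255 255 255 255 255 255 255 255 255 255 255 255 255 255 255]
 [255 255 255 255 255 255 255 255 255 255 255 255 255 255 255 255 255]
 [255 255 255 255 255 255 255 255 255 255 255 255 255 255 255 255 255]
 [255 255 255 255 255 255 255 133 112 109 127 253 255 255 255 255 255]
 [255 255 255 255 255 213 131 123 118 119 182 208 248 255 255 255 255]
 [255 255 255 255 255 100 136 136 158 178 196 206 209 255 255 255 255]
 [255 255 255 255 224  88 138 139 159 180 196 198 214 254 255 255 255]
 [255 255 255 255 226 245 137 138 161 166 143 142 213 253 255 255 255]
 [255 255 255 255 240 141 137 143 163 143 143 205 209 255 255 255 255]
 [255 255 255 255 255 219 139 144 166 229 220 201 254 255 255 255 255]
 [255 255 255 255 255 255 247 157 167 182 206 255 255 255 255 255 255]
 [255 255 255 255 255 255 255 255 255 255 255 255 255 255 255 255 255]
 [255 255 255 255 255 255 255 255 255 255 255 255 255 255 255 255 255]
 [255 255 255 255 255 255 255 255 255 255 255 255 255 255 255 255 255]
 [255 255 255 255 255 255 255 255 255 255 255 255 255 255 255 255 255]
 [255 255 255 255 255 255 255 255 255 255 255 255 255 255 255 255 255]]
```

View pics/w2c.png

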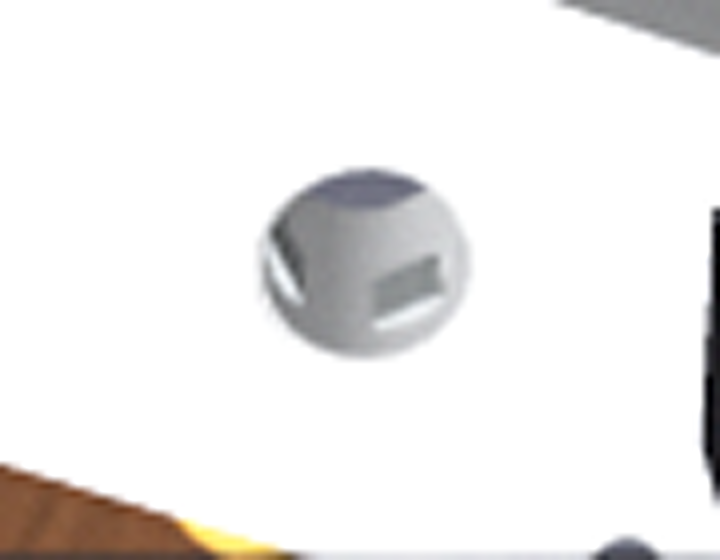

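The crop shows a clear bore mouth ellipse centred at wrist pixel (282.5,253.6).

```bash
python3 - <<'E'
from h import *
s=get_state();print(s["time"],np.round(s["position"],4))
B=plane("wrist",(282.5,253.4),.101,s);print("bore",B.round(4))
print("width px", np.linalg.norm(plane("wrist",(237+262/8,253.4),.101,s)-plane("wrist",(237+470/8,253.4),.101,s)))
M=R.from_rotvec(s["tool_rot"]).as_matrix();print(np.degrees(np.arctan2(M[1,1],M[0,1])),M.round(3).tolist())
t=np.array([.5535,-.183,.19]);print((M.T@(t-s["position"])*1000).round(1))
E
```

```text
1.2833 [0.4937 0.2845 0.2194]
bore [0.5184 0.2504 0.101 ]
width px 0.024247987041285654
27.56064288914078 [[-0.463, 0.887, -0.001], [0.887, 0.463, 0.001], [0.001, -0.001, -1.0]]
[-442.2 -163.2   29.1]
```

Call:
send_rows(xyz=[[-30,-11,0],[-68,-25,4],[-106,-39,8],[-144,-53,11],[-182,-67,14],[-220,-81,17],[-258,-95,20],[-296,-109,23],[-334,-123,26],[-372,-137,29]], dr=[[0,0,0.05],[0,0,0.12],[0,0,0.2],[0,0,0.28],[0,0,0.36],[0,0,0.44],[0,0,0.52],[0,0,0.58],[0,0,0.61],[0,0,0.614]])

```text
time: 2.12
position: [0.5449, -0.1095, 0.1908]
tool_rot: [-2.363, -2.07, -0.002]
ft_force: [1.2, 0.3, 0.3]
grip_width: 0.646
grip_force: 0.0
```

```bash
python3 - <<'E'
from h import *
s=get_state();M=R.from_rotvec(s["tool_rot"]).as_matrix();print(s["time"],np.round(s["position"],4),np.degrees(np.arctan2(M[1,1],M[0,1])))
t=np.array([.5535,-.183,.19]);print((M.T@(t-s["position"])*1000).round(1))
E
```

```text
2.1167 [ 0.5449 -0.1095  0.1908] -7.561388212792085
[-71.8  18.2   0.7]
```

Call:
send_rows(xyz=[[-12,3,0],[-36,9,0],[-56,15,0],[-67,18,0],[-70,18,0],[-70,18,0],[-70,18,0],[-70,18,0],[-70,18,0],[-70,18,0]], dr=[[0,0,0],[0,0,0],[0,0,0],[0,0,0],[0,0,0],[0,0,0],[0,0,0],[0,0,0],[0,0,0],[0,0,0]])

```text
time: 2.95
position: [0.5531, -0.1806, 0.1907]
tool_rot: [-2.364, -2.068, -0.001]
ft_force: [-0.2, 0.1, 0.7]
grip_width: 0.643
grip_force: 0.0
```

```bash
python3 - <<'E'
from h import *
P=[]
for i in range(3):
    s=get_state();im=get_image("wrist");P.append(s["position"])
print(np.round(P,4),s["time"])
cv2.imwrite("pics/w3.png",im[:,:,::-1])
print(project("wrist",np.array([.5535,-.183,.069]),s),project("wrist",np.array([.5535,-.183,.045]),s))
m,l,b=blobs(im,(5,120,90),(20,255,255),150)
for q in b:print(q[1],q[2].round(1))
E
```

```text
[[ 0.5531 -0.1806  0.1907]
 [ 0.553  -0.1809  0.1907]
 [ 0.553  -0.1812  0.1907]] 3.05
[277.41109506 211.43304923] [277.30745147 203.93060655]
[0, 0, 560, 330, 106905] [252.  131.3]
[255, 97, 42, 44, 1071] [275.4 118.6]
[63, 122, 22, 26, 435] [ 73.9 134.8]
[257, 184, 40, 42, 1084] [276.5 202.8]
[260, 259, 36, 32, 950] [277.5 275.1]
[156, 278, 20, 52, 315] [164.2 301.8]
[190, 318, 319, 44, 6510] [309.6 340.4]
```

View pics/w3.png

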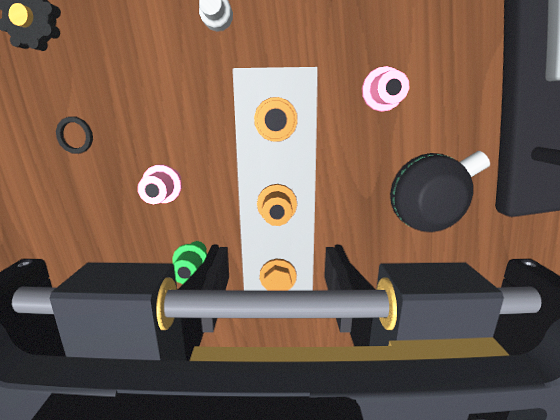

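The bushing's hole is at (277,212), where predicted (277,211), so the hand is centred over it. Next I descend, then grip.

Call:
send_rows(xyz=[[0,0,10],[0,0,30],[0,0,52],[0,0,74],[0,0,94],[0,0,110],[0,0,120],[0,0,125],[0,0,127],[0,0,127]], dr=[[0,0,0],[0,0,0],[0,0,0],[0,0,0],[0,0,0],[0,0,0],[0,0,0],[0,0,0],[0,0,0],[0,0,0]])

```text
time: 3.93
position: [0.5531, -0.182, 0.0637]
tool_rot: [2.366, 2.066, 0.0]
ft_force: [0.8, 0.7, 0.3]
grip_width: 0.648
grip_force: 0.0
```

Call:
send_rows(xyz=[[0,0,0],[0,0,0],[0,0,0],[0,0,0],[0,0,0],[0,0,0],[0,0,0],[0,0,0],[0,0,0],[0,0,0]], dr=[[0,0,0],[0,0,0],[0,0,0],[0,0,0],[0,0,0],[0,0,0],[0,0,0],[0,0,0],[0,0,0],[0,0,0]], jaw=20, grip_force=45)

```text
time: 4.77
position: [0.5532, -0.1819, 0.064]
tool_rot: [2.366, 2.066, 0.001]
ft_force: [0.3, 0.2, 3.7]
grip_width: 0.307
grip_force: 45.0
```

Call:
send_rows(xyz=[[0,0,-8],[0,0,-25],[0,0,-47],[0,0,-70],[0,0,-93],[0,0,-112],[0,0,-125],[0,0,-130],[0,0,-130],[0,0,-130]], dr=[[0,0,0],[0,0,0],[0,0,0],[0,0,0],[0,0,0],[0,0,0],[0,0,0],[0,0,0],[0,0,0],[0,0,0]])

```text
time: 5.6
position: [0.5523, -0.1816, 0.1927]
tool_rot: [-2.365, -2.066, 0.001]
ft_force: [-0.2, 0.5, -2.1]
grip_width: 0.31
grip_force: 45.0
```

```bash
python3 - <<'E'
from h import *
s=get_state();M=R.from_rotvec(s["tool_rot"]).as_matrix();print(s["time"],np.round(s["position"],4),s["grip_width"],s["ft_force"])
im=get_image("wrist");cv2.imwrite("pics/w4.png",im[:,:,::-1])
t=np.array([.5190,.2493,.194]);print((M.T@(t-s["position"])*1000).round(1))
E
```

```text
5.6 [ 0.5523 -0.1816  0.1927] 0.3097229704402217 [-0.15419617  0.48226134 -2.1493124 ]
[422.5 -91.   -1.1]
```

View pics/w4.png

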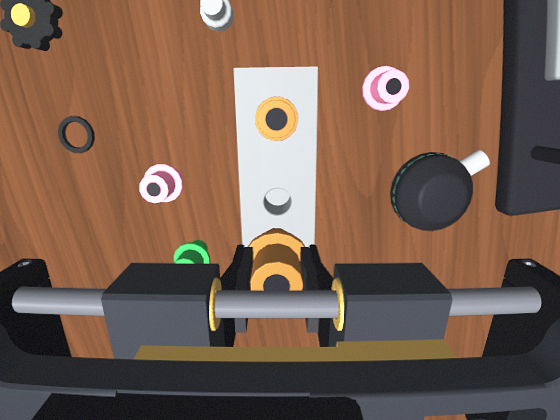

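The bushing is held, its rack hole is empty at (277,200), and the neighbours stayed put. I carry it to above the bore, at z≈0.225. There the bore should appear at the same pixel as the head did before the grasp.

Call:
send_rows(xyz=[[15,-3,-10],[45,-10,-20],[83,-18,-31],[121,-26,-31],[159,-34,-31],[197,-42,-31],[235,-50,-31],[273,-59,-31],[311,-67,-31],[349,-75,-31]], dr=[[0,0,0],[0,0,0],[0,0,0],[0,0,0],[0,0,0],[0,0,0],[0,0,0],[0,0,0],[0,0,0],[0,0,0]])

```text
time: 6.48
position: [0.5243, 0.1756, 0.2231]
tool_rot: [-2.366, -2.066, 0.004]
ft_force: [1.3, 0.1, -1.8]
grip_width: 0.31
grip_force: 45.0
```

Call:
send_rows(xyz=[[35,-7,0],[60,-13,0],[71,-15,0],[74,-16,0],[74,-16,0],[74,-16,0],[74,-16,0],[74,-16,0],[74,-16,0],[74,-16,0]], dr=[[0,0,0],[0,0,0],[0,0,0],[0,0,0],[0,0,0],[0,0,0],[0,0,0],[0,0,0],[0,0,0],[0,0,0]])

```text
time: 7.32
position: [0.5199, 0.2487, 0.2249]
tool_rot: [2.368, 2.065, 0.001]
ft_force: [-0.5, -0.4, -1.9]
grip_width: 0.311
grip_force: 45.0
```

```bash
python3 - <<'E'
from h import *
P=[]
for i in range(4):
    s=get_state();im=get_image("wrist");P.append(s["position"])
P=np.array(P);print(P.round(4),s["time"],s["tool_rot"],np.linalg.norm(s["qd"]))
cv2.imwrite("pics/w5.png",im[:,:,::-1])
u=project("wrist",np.array([.519,.2493,.101]),s);print(u)
a=im[170:260,220:335,::-1];b=cv2.imread("pics/w3.png")[170:260,220:335]
r=lambda x:cv2.resize(x,(400,313),interpolation=cv2.INTER_CUBIC)
cv2.imwrite("pics/c5.png",np.hstack([r(a),r(b)]))
# dark head hole in w3
g=cv2.cvtColor(cv2.imread("pics/w3.png"),cv2.COLOR_BGR2GRAY)[195:235,260:295]
m=(g<60).astype(np.uint8);M=cv2.moments(m,True);print("headhole",260+M["m10"]/M["m00"],195+M["m01"]/M["m00"],M["m00"])
E
```

```text
[[0.5199 0.2487 0.2249]
 [0.5198 0.249  0.2248]
 [0.5198 0.2492 0.2248]
 [0.5197 0.2493 0.2248]] 7.4667 [-2.36653829e+00 -2.06617839e+00 -4.86970941e-04] 0.005605164689870665
[275.80295731 209.01143459]
headhole 275.1818181818182 208.36363636363637 11.0
```

View pics/c5.png

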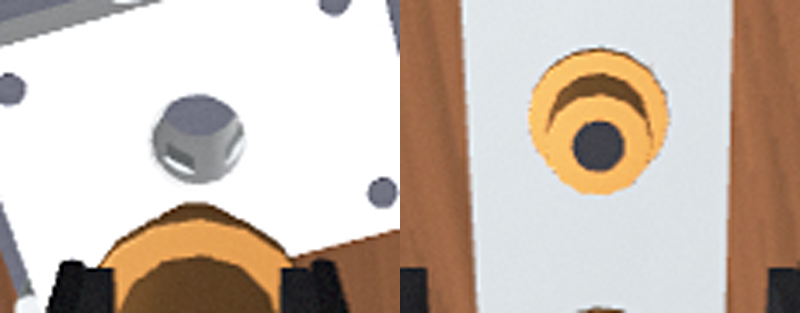

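The left crop shows the bore mouth centred at (277.2,210.0). The right crop shows the head hole before the grasp at (276.9,212.0). I compare the two offsets in the tool frame, which cancels the calibration bias.

```bash
python3 - <<'E'
from h import *
s=get_state();print(s["time"],np.round(s["position"],4))
M=R.from_rotvec(s["tool_rot"]).as_matrix()
def off(uv,pos,rot,z):
    st=dict(position=np.array(pos),tool_rot=np.array(rot));return R.from_rotvec(rot).as_matrix().T@(plane("wrist",uv,z,st)-st["position"])*1000
print("head",off((276.9,212),(.553,-.1812,.1907),(-2.364,-2.068,-.001),.069).round(2))
print("bore",off((277.2,210),s["position"],s["tool_rot"],.101).round(2))
print("bore low", R.from_rotvec(s["tool_rot"]).as_matrix().round(4).tolist())
E
```

```text
7.5167 [0.5197 0.2494 0.2247]
head [ -2.31   0.25 121.7 ]
bore [ -1.06   0.53 123.72]
bore low [[0.1348, 0.9909, 0.0001], [0.9909, -0.1348, 0.0001], [0.0002, 0.0001, -1.0]]
```

Call:
send_rows(xyz=[[0.5,0.4,8],[0.5,0.4,24],[0.5,0.4,42],[0.5,0.4,56],[0.5,0.4,64],[0.5,0.4,68],[0.5,0.4,71],[0.5,0.4,74],[0.5,0.4,76],[0.5,0.4,76]], dr=[[0,0,0],[0,0,0],[0,0,0],[0,0,0],[0,0,0],[0,0,0],[0,0,0],[0,0,0],[0,0,0],[0,0,0]], grip_force=60)

```text
time: 8.35
position: [0.5203, 0.2501, 0.1488]
tool_rot: [2.366, 2.067, 0.001]
ft_force: [0.5, -0.1, -2.0]
grip_width: 0.308
grip_force: 60.0
```

```bash
python3 - <<'E'
from h import *
s=get_state();print(s["time"],np.round(s["position"],4),np.round(s["ft_force"],2),np.round(s["torque"],2))
for n in("scene","side"):
    im=get_image(n);cv2.imwrite(f"pics/{n}6.png",im[:,:,::-1])
a=cv2.imread("pics/scene6.png")[100:190,280:390];b=cv2.imread("pics/side6.png")[115:205,165:275]
r=lambda x:cv2.resize(x,(400,327),interpolation=cv2.INTER_CUBIC)
cv2.imwrite("pics/c6.png",np.hstack([r(a),r(b)]))
E
```

```text
8.35 [0.5203 0.2501 0.1488] [ 0.54 -0.14 -1.95] [-0.09  0.03 -0.02]
```

View pics/c6.png

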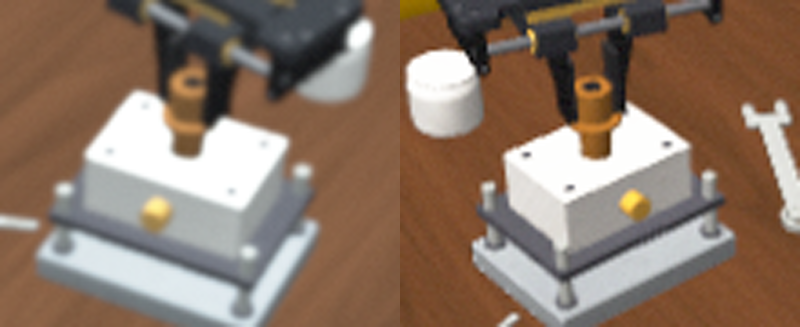

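The sleeve foot is in the bore mouth in both views, and the force is unchanged from the carried weight. I press slowly, checking the force on each call. Baseline ft_z is about -2 N.

Call:
send_rows(xyz=[[0,0,1],[0,0,2],[0,0,3],[0,0,4],[0,0,5],[0,0,6],[0,0,7],[0,0,8],[0,0,8],[0,0,8]], dr=[[0,0,0],[0,0,0],[0,0,0],[0,0,0],[0,0,0],[0,0,0],[0,0,0],[0,0,0],[0,0,0],[0,0,0]])

```text
time: 9.28
position: [0.5203, 0.2496, 0.1406]
tool_rot: [2.366, 2.066, -0.0]
ft_force: [0.8, 0.0, -1.7]
grip_width: 0.308
grip_force: 60.0
```

Call:
send_rows(xyz=[[0,0,1],[0,0,2],[0,0,3],[0,0,4],[0,0,5],[0,0,6],[0,0,7],[0,0,8],[0,0,8],[0,0,8]], dr=[[0,0,0],[0,0,0],[0,0,0],[0,0,0],[0,0,0],[0,0,0],[0,0,0],[0,0,0],[0,0,0],[0,0,0]])

```text
time: 10.12
position: [0.5204, 0.2499, 0.1328]
tool_rot: [2.366, 2.066, 0.001]
ft_force: [0.7, -2.5, 4.6]
grip_width: 0.309
grip_force: 60.0
```

Call:
send_rows(xyz=[[0,0,1],[0,0,2],[0,0,3],[0,0,4],[0,0,5],[0,0,6],[0,0,7],[0,0,8],[0,0,8],[0,0,8]], dr=[[0,0,0],[0,0,0],[0,0,0],[0,0,0],[0,0,0],[0,0,0],[0,0,0],[0,0,0],[0,0,0],[0,0,0]])

```text
time: 10.95
position: [0.5205, 0.2501, 0.1256]
tool_rot: [2.366, 2.066, 0.002]
ft_force: [-1.8, -3.2, 8.7]
grip_width: 0.31
grip_force: 60.0
```

Call:
send_rows(xyz=[[0,0,0.5],[0,0,1],[0,0,2],[0,0,3],[0,0,4],[0,0,5],[0,0,6],[0,0,7],[0,0,7],[0,0,7]], dr=[[0,0,0],[0,0,0],[0,0,0],[0,0,0],[0,0,0],[0,0,0],[0,0,0],[0,0,0],[0,0,0],[0,0,0]])

```text
time: 11.78
position: [0.5205, 0.2501, 0.1188]
tool_rot: [2.366, 2.066, 0.002]
ft_force: [-1.4, -3.6, 10.8]
grip_width: 0.304
grip_force: 60.0
```

Call:
send_rows(xyz=[[0,0,0.5],[0,0,1],[0,0,1.5],[0,0,2],[0,0,2.5],[0,0,3],[0,0,3.5],[0,0,4],[0,0,4],[0,0,4]], dr=[[0,0,0],[0,0,0],[0,0,0],[0,0,0],[0,0,0],[0,0,0],[0,0,0],[0,0,0],[0,0,0],[0,0,0]])

```text
time: 12.62
position: [0.5206, 0.25, 0.1151]
tool_rot: [2.366, 2.066, 0.002]
ft_force: [-1.9, -3.7, 11.6]
grip_width: 0.306
grip_force: 60.0
```

Call:
send_rows(xyz=[[0,0,0.5],[0,0,1],[0,0,1.5],[0,0,2],[0,0,2.5],[0,0,3],[0,0,3],[0,0,3],[0,0,3],[0,0,3]], dr=[[0,0,0],[0,0,0],[0,0,0],[0,0,0],[0,0,0],[0,0,0],[0,0,0],[0,0,0],[0,0,0],[0,0,0]])

```text
time: 13.45
position: [0.5206, 0.25, 0.1125]
tool_rot: [2.366, 2.066, 0.002]
ft_force: [-2.7, -4.0, 13.6]
grip_width: 0.309
grip_force: 60.0
```

Call:
send_rows(xyz=[[0,0,0.5],[0,0,1],[0,0,1.5],[0,0,2],[0,0,2],[0,0,2],[0,0,2],[0,0,2],[0,0,2],[0,0,2]], dr=[[0,0,0],[0,0,0],[0,0,0],[0,0,0],[0,0,0],[0,0,0],[0,0,0],[0,0,0],[0,0,0],[0,0,0]])

```text
time: 14.28
position: [0.5206, 0.25, 0.1108]
tool_rot: [-2.366, -2.066, -0.002]
ft_force: [-3.6, -4.4, 14.7]
grip_width: 0.307
grip_force: 60.0
```

```bash
python3 - <<'E'
from h import *
for i in range(2):
    for n in("scene","side"):
        im=get_image(n);cv2.imwrite(f"pics/{n}7.png",im[:,:,::-1])
    s=get_state();print(s["time"],np.round(s["position"],4),np.round(s["ft_force"],2))
a=cv2.imread("pics/scene7.png")[110:185,285:375];b=cv2.imread("pics/side7.png")[125:200,170:260]
r=lambda x:cv2.resize(x,(400,333),interpolation=cv2.INTER_CUBIC)
cv2.imwrite("pics/c7.png",np.hstack([r(a),r(b)]))
E
```

```text
14.3833 [0.5206 0.25   0.1108] [-2.9  -4.75 15.26]
14.4833 [0.5206 0.25   0.1109] [-4.   -4.5  15.17]
```

View pics/c7.png

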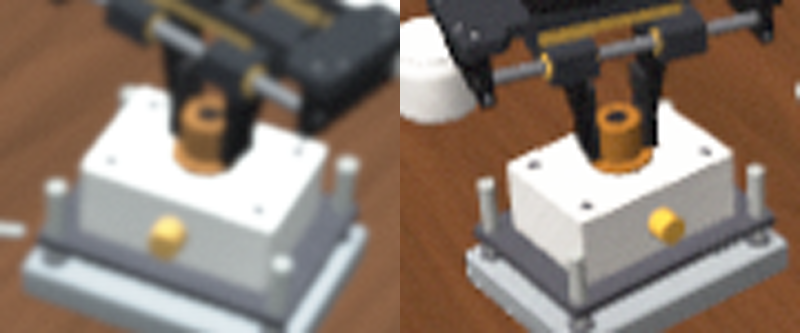

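The flange looks down on the face in both views, with about 17 N net. I'll press slightly more to reach about 19 N.

Call:
send_rows(xyz=[[0,0,0.5],[0,0,1],[0,0,1.5],[0,0,2],[0,0,2],[0,0,2],[0,0,2],[0,0,2],[0,0,2],[0,0,2]], dr=[[0,0,0],[0,0,0],[0,0,0],[0,0,0],[0,0,0],[0,0,0],[0,0,0],[0,0,0],[0,0,0],[0,0,0]])

```text
time: 15.32
position: [0.5206, 0.25, 0.1091]
tool_rot: [-2.366, -2.066, -0.002]
ft_force: [-4.9, -5.7, 17.1]
grip_width: 0.307
grip_force: 60.0
```

Now about 19 N net, with the stiffness matching the spring alone, so it is seated. I ease the spring back up before opening.

Call:
send_rows(xyz=[[0,0,-1],[0,0,-3],[0,0,-5],[0,0,-7],[0,0,-9],[0,0,-11],[0,0,-12],[0,0,-13],[0,0,-13],[0,0,-13]], dr=[[0,0,0],[0,0,0],[0,0,0],[0,0,0],[0,0,0],[0,0,0],[0,0,0],[0,0,0],[0,0,0],[0,0,0]])

```text
time: 16.15
position: [0.5205, 0.25, 0.1202]
tool_rot: [2.366, 2.066, 0.001]
ft_force: [-0.3, -2.5, 6.0]
grip_width: 0.308
grip_force: 60.0
```

Call:
send_rows(xyz=[[0,0,-1],[0,0,-2],[0,0,-3],[0,0,-3],[0,0,-3],[0,0,-3],[0,0,-3],[0,0,-3],[0,0,-3],[0,0,-3]], dr=[[0,0,0],[0,0,0],[0,0,0],[0,0,0],[0,0,0],[0,0,0],[0,0,0],[0,0,0],[0,0,0],[0,0,0]])

```text
time: 16.98
position: [0.5205, 0.25, 0.1228]
tool_rot: [2.366, 2.066, 0.001]
ft_force: [1.9, -3.0, 3.4]
grip_width: 0.307
grip_force: 60.0
```

Call:
send_rows(xyz=[[0,0,0],[0,0,0],[0,0,0],[0,0,0],[0,0,0],[0,0,0],[0,0,0],[0,0,0],[0,0,0],[0,0,0]], dr=[[0,0,0],[0,0,0],[0,0,0],[0,0,0],[0,0,0],[0,0,0],[0,0,0],[0,0,0],[0,0,0],[0,0,0]], jaw=60)

```text
time: 17.82
position: [0.5201, 0.25, 0.1226]
tool_rot: [2.366, 2.066, 0.0]
ft_force: [-0.5, -0.4, 0.3]
grip_width: 0.689
grip_force: 0.0
```

Call:
send_rows(xyz=[[0,0,-4],[0,0,-14],[0,0,-30],[0,0,-50],[0,0,-70],[0,0,-88],[0,0,-96],[0,0,-100],[0,0,-100],[0,0,-100]], dr=[[0,0,0],[0,0,0],[0,0,0],[0,0,0],[0,0,0],[0,0,0],[0,0,0],[0,0,0],[0,0,0],[0,0,0]])

```text
time: 18.65
position: [0.5197, 0.2498, 0.222]
tool_rot: [-2.366, -2.066, 0.001]
ft_force: [-0.1, -0.3, -0.7]
grip_width: 0.691
grip_force: 0.0
```

```bash
python3 - <<'E'
from h import *
for i in range(2):
    s=get_state();im=get_image("wrist")
print(s["time"],np.round(s["position"],4),np.round(s["ft_force"],2))
w=im[130:280,190:370,::-1];im=get_image("side");b=im[115:205,165:275,::-1]
r=lambda x:cv2.resize(x,(400,330),interpolation=cv2.INTER_CUBIC)
cv2.imwrite("pics/c8.png",np.hstack([r(w),r(b)]))
E
```

```text
18.7 [0.5195 0.2497 0.2215] [-0.52 -0.05  0.2 ]
```

View pics/c8.png

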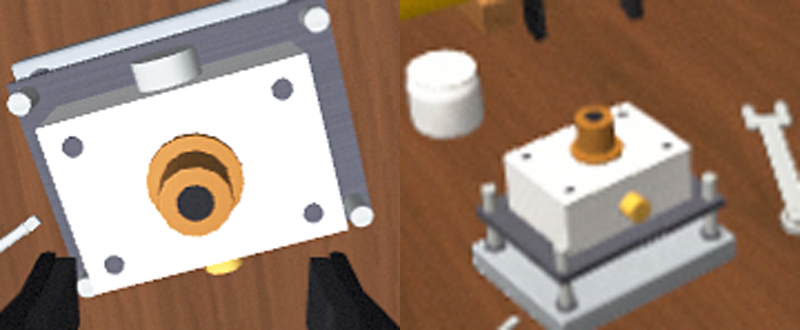

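The bushing is upright with its flange on the block face in both views. The cradle is back up and the gripper is clear. From 15.6 N to 19 N the sleeve moved no further relative to the block, so the shoulder had bottomed. Handing in.

```bash
python3 -c "from bench import *; print(close_job())"
```

```text
the job is handed in; nothing more can be done
None
```

The tall-headed bronze bushing is pressed home in the block's bore with its shoulder on the face (peak press about 19 N, under the 24 N bottoming force) and released, the other two parts were left in the rack, and the job was handed in at about 19 s of the 51 s allowed.

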